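# Line up two bored plates in a jig and pin them

### The arm

A 6-joint arm with a two-finger parallel gripper is mounted at the origin on the work surface. World frame = base frame: x ahead of the robot, y to its left, z up, the work surface at z = 0. Lengths are in mm, angles in degrees, forces in N, time in s.
With the tool pointing down it reaches from about 350 to 850 mm from the base axis. Payload 8.1 kg.
Tool frame: the origin (TCP) lies between the finger pads; the fingertips stand 22 mm ahead of it and the grasp point (between the pads) lies 3 mm ahead of it (r.nose_length is the z of the fingertips in the tool frame, in mm); z points along the fingers, x is the direction in which the jaws open and shut, and the axes are right-handed (so a half turn about z gives the same grasp; the last joint's range is limited). The gripper opens to 85 mm and grips with 20 to 120 N. Pads are 22 mm wide; open, the fingers measure 114 mm over their backs; the gripper's body (76 mm by 85 mm) begins 54 mm behind the grasp point. The pads swing forward as they close: fully open they stand 13 mm farther back than shut.
Start: joints at [64.721, 7.471, 85.268, -0, 87.261, -4.893], TCP at [208.983, 562.434, 253.292] pointing down, gripper open.
Joint ranges: [-169.43, 169.43], [-51.17, 129.36], [1.28, 143.12], [-76.62, 256.62], [0, 156.53], [-152.29, 152.29]. Speed limits (degrees/s): [136.94, 136.94, 159.86, 180, 180, 180].

### API

Orientations are given as [roll, pitch, yaw] about the fixed x, y, z axes, in that order (R = Rz(yaw) Ry(pitch) Rx(roll)).
In Python, from bench import r gives the robot as it stands.
- The arm moves only by the shell command python3 -m jog 'ROWS' [FORCE]. ROWS is JSON, a list of rows, each a list of 5 numbers: the shift along the tool's x, y, z in m, then the turn about the tool's z in degrees, then the opening in per cent of the stroke, from 0 (shut) to 100 (fully open). A call has 1 to 8 rows; each row is the pose to reach, as a shift and turn from the pose measured when the call began, along the tool's axes at that moment; what a row does not reach only later rows make up. A row lasts 1/10 s, in which the tool goes at most 50 mm and 8.59 degrees, less where a joint would pass 70% of its speed; a pose out of reach is approached as far as the arm can. A call with a gripper value outside its range is refused whole. The fingers move at their own pace and stop on an object; FORCE is the grip in N (left out, the last holds). Time passes only in rows, so rows that repeat a pose let the fingers close. It gives the time, the measured TCP pose, the force and the opening at its end, in the units of the state.
- r.sense(): the state, without advancing time (a new reading comes with each control period).
- r.snapshot(name): name is "scene" or "top" or "wrist"; returns a dict with "image" (400x640x3 uint8, red, green, blue), "K" (3x3 intrinsics, pixels), "T" (4x4, takes a point from camera to world coordinates); the wrist camera has in their place "tool_from_camera" (4x4, takes a point from camera to tool coordinates, whose origin is the TCP and whose axes are the tool frame's). Camera axes: x right, y down, z forward; pixel columns grow to the right and rows downward; lengths in mm; the calibration is good to about 2 mm. A picture is of the moment at which its call begins: read the wrist's pose just before it. There is no depth.
- r.hand_in(): hands the job in, once; it reports no verdict.
Trained networks look in a picture, given as the dict that the camera call returned (one of the last four; its "shot" number tells which), for a name from the list of things; names that differ only in an ending like _2 or _b are one class to them, and where a whole thing is asked for, a point or a joint stands for the part that bears it (a point fixed in the world has none). Each returns a list of dicts, best first, with "conf" (0 to 1); they miss things now and then, are a little off and sometimes report something else, mostly with a low value. They report only what shows in the picture. A call takes as long as a camera call. They do not tell look-alikes from the thing itself.
- r.search_frame(picture, label): "bbox" ([left, top, right, bottom] in pixels, round what is visible of it).
- r.pinpoint(picture, label): "uv" ([column, row] in pixels: a listed point, or the origin of a listed thing).
The state is a dict: "time": time; "joint_pos": joint angles; "qd": joint speeds; "joint_efforts": joint torques, N m; "tool_pos": TCP position; "tcp_rot": TCP orientation; "ft_force": force on the tool from outside, world axes, zero at the start; "wrist_torque": the same for the moment, N m; "finger_gap": finger opening in mm.
Only numpy, scipy, OpenCV 4.12 (cv2) and the standard library are available. Lean on these libraries where they do the work, as an engineer would, in place of code of your own. Each camera call takes 0.05 s, during which the arm holds its last target. There are 200 camera calls.

### The job

The two bored plates stacked in the blue-railed jig have slid apart. First line them up so that their holes lie over one another and over the bore in the jig, then take the pin with the red knob from the wooden stand and put it down through both plates into the jig until its flange rests flat on the upper plate. Let go and leave the plates lying flat in the jig, pinned.

Things in the scene. Friction and masses are not known exactly. Their poses are not given: they have to be found in the camera images.
- jig_bore (a point): Centre of the mouth of the 34 mm through bore in the jig's flat floor, 30 mm above the table. Jig: fixed dark steel base 96 (x) x 136 (y) x 30 mm with two blue rails along its y, 64 mm apart, 20 mm above the floor. The plates lie between them and slide along y. z is up.
- lower_plate_hole (a point): Middle of the 28 mm through hole, half-way up the loose lower plate: aluminium, 60 mm (x, across between the rails) by 48 mm (y, along them), 16 mm thick, 0.1 kg. It lies on the jig's floor, at the start 9 to 11 mm off the bore along the jig's y.
- upper_plate_hole (a point): Same point of the loose upper plate: brass, same size, about 0.28 kg. It lies on the lower plate, at the start 9 to 11 mm off the bore the opposite way, so both span 66 to 70 mm along y (48 mm lined up). Stack top: 32 mm above the jig's floor. Two fingers closing along y, reaching past the lower plate's top, can squeeze both plates into line.
- red_pin_knob (a point): Middle of the upright red knob (24 mm across, 44 tall); z up along the pin. Flange (42 mm across) right below: underside 27 mm below this point. Shank 12 mm across, 55 long, tapered tip 82 mm below. 0.12 kg. Hangs by its flange in a 20 mm hole of a fixed wooden stand 70 x 200 x 65 mm high; like pins with black and wood knobs 64 mm apart along the stand's y. Starts at the stand's yaw: grip along x.
There are look-alikes about, which are no part of the job. There is more than one size of the part that bears upper_plate_hole; the job needs the middle-sized.

How it is judged (in metres and radians):
On the way:
1. the holes of both plates are lined up over the bore before the pin comes to the jig (horizontal distance between lower_plate_hole and upper_plate_hole below 0.01 m and horizontal distance between each of lower_plate_hole, upper_plate_hole and jig_bore below 0.012 m and z of upper_plate_hole in the frame of jig_bore between 0.02 and 0.028 m and horizontal distance between red_pin_knob and jig_bore above 0.05 m), for 0.2 s.
At the end, for the whole second after the job is handed in: Pin upright within 7 degrees through both plates, knob centre 55 to 63 mm above the jig's floor, within 16 mm sideways of the bore and 12 mm of each plate's hole; plates flat (under 6 degrees) on one another on the jig's floor (heights within 4 mm) (horizontal distance between red_pin_knob and jig_bore below 0.016 m and z of red_pin_knob in the frame of jig_bore between 0.055 and 0.063 m and angle between red_pin_knob's own z axis and vertical below 0.12 rad and horizontal distance between red_pin_knob and lower_plate_hole below 0.012 m and horizontal distance between red_pin_knob and upper_plate_hole below 0.012 m and z of lower_plate_hole in the frame of jig_bore between 0.004 and 0.012 m and z of upper_plate_hole in the frame of jig_bore between 0.02 and 0.028 m and angle between each of upper_plate_hole, lower_plate_hole's own z axis and vertical below 0.1 rad); the robot touches nothing.
It also fails if it takes over 46 s, if anything falls off the work surface, if the arm or the gripper's body presses on something with over 40 N, if the wrist force passes 120 N, or if a joint passes its speed limit or range.

## Working session

There is one attempt and no reset: what is moved stays moved. The work goes in short steps, Python scripts to look and compute and a shell command to move; the robot and the scene stay as the last step left them, time stands still between calls to the robot, and variables do not carry over. Pictures are saved under pics/ and viewed, about 8 in all and at most 12, crops included, and the job is handed in when it is done.

```bash
mkdir -p pics; ls
cat > h.py <<'E'
import numpy as np, cv2
from scipy.spatial.transform import Rotation as R
from bench import r
def cam(p,s=None):
    if 'T' in p: return np.array(p['T'],float)
    s=s or r.sense(); T=np.eye(4); T[:3,:3]=R.from_euler('xyz',s['tcp_rot'],degrees=True).as_matrix(); T[:3,3]=s['tool_pos']
    return T@np.array(p['tool_from_camera'])
def ray(p,uv,z,T):
    d=T[:3,:3]@np.linalg.solve(np.array(p['K']),[uv[0],uv[1],1.]); o=T[:3,3]
    return (o+d*(z-o[2])/d[2]).round(1)
def proj(p,X,T):
    c=T[:3,:3].T@(np.array(X)-T[:3,3]); u=np.array(p['K'])@c; return (u[:2]/u[2]).round(1)
def save(p,n,box=None,k=1):
    im=p['image'][...,::-1]
    if box: im=im[box[1]:box[3],box[0]:box[2]]
    cv2.imwrite('pics/'+n,cv2.resize(im,None,fx=k,fy=k,interpolation=cv2.INTER_CUBIC))
Z=dict(jig_bore=30,lower_plate_hole=38,upper_plate_hole=54,red_pin_knob=92)
def look(p,T,names=Z):
    for n in names:
        for d in r.pinpoint(p,n): print(n,round(d['conf'],2),np.round(d['uv'],1),ray(p,d['uv'],Z[n],T))
E
python3 - <<'E'
from h import *
print(r.sense())
for n in ('top','scene'):
    p=r.snapshot(n);T=cam(p);print(n,T.round(2).tolist(),p['K']);save(p,n+'.png',k=1.25);look(p,T)
E
```

```text
pics
{'time': 0.0, 'joint_pos': array([ 6.47201659e+01,  7.51529032e+00,  8.53311081e+01, -4.78843608e-04,
        8.72596176e+01, -4.89021479e+00]), 'qd': array([ 0.01566697,  0.01814795,  0.09958732,  0.07751938, -0.08064804,
        0.01150757]), 'joint_efforts': array([ 3.14494682e-04, -5.69401360e+01, -5.00551558e+01, -2.08634219e-04,
        1.47506007e-02,  7.64802826e-05]), 'tool_pos': array([208.77614767, 561.96048798, 252.22494975]), 'tcp_rot': array([-1.79991439e+02,  1.05670839e-01,  6.96104119e+01]), 'ft_force': array([-0.57615093, -0.78269254,  0.68867708]), 'wrist_torque': array([-0.03009156,  0.03501548,  0.01692793]), 'finger_gap': 85.42166750919424}
top [[-0.01, -1.0, 0.06, 488.46], [-1.0, 0.01, -0.01, -17.18], [0.01, -0.06, -1.0, 861.79], [0.0, 0.0, 0.0, 1.0]] [[439.89172323   0.         328.34719782]
 [  0.         439.89172323 198.42102219]
 [  0.           0.           1.        ]]
jig_bore 0.84 [396.5 220.7] [ 498.9 -156.3   30. ]
lower_plate_hole 0.9 [406.7 221. ] [ 498.  -174.1   38. ]
upper_plate_hole 0.83 [395.6 222.5] [ 495.3 -150.6   54. ]
upper_plate_hole 0.67 [374.2 163.6] [ 604.6 -113.1   54. ]
upper_plate_hole 0.57 [315.8 241.8] [461.6  -3.7  54. ]
red_pin_knob 0.63 [243.3 176.4] [578.6 121.9  92. ]
scene [[0.74, 0.42, -0.53, 892.32], [0.68, -0.45, 0.58, -427.19], [0.0, -0.79, -0.62, 489.43], [0.0, 0.0, 0.0, 1.0]] [[370.21539642   0.         319.27872442]
 [  0.         370.21539642 190.28125149]
 [  0.           0.           1.        ]]
jig_bore 0.59 [256.5 235.1] [ 504.8 -162.5   30. ]
lower_plate_hole 0.95 [252.9 231.9] [ 501.  -166.3   38. ]
upper_plate_hole 0.81 [259.  220.1] [ 500.2 -150.    54. ]
upper_plate_hole 0.79 [304.3 193.7] [506.8 -45.   54. ]
upper_plate_hole 0.7 [322.4 267.4] [ 650.4 -153.3   54. ]
red_pin_knob 0.72 [385.7 154.1] [571.4 121.   92. ]
```

View pics/top.png

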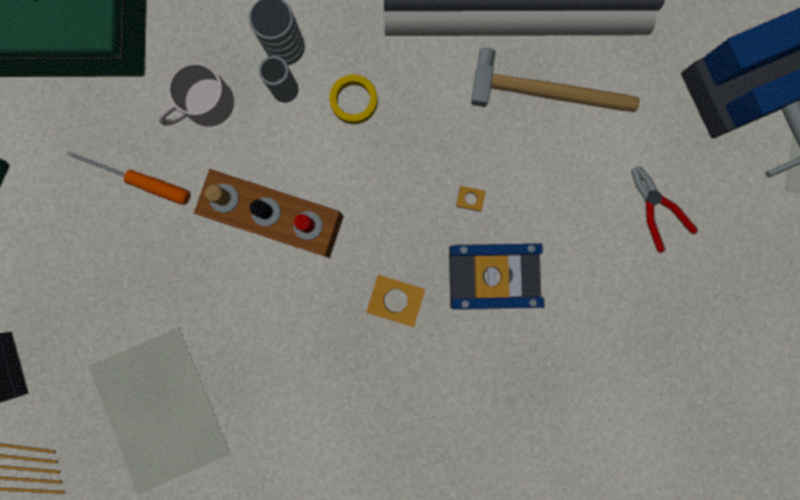

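View pics/scene.png

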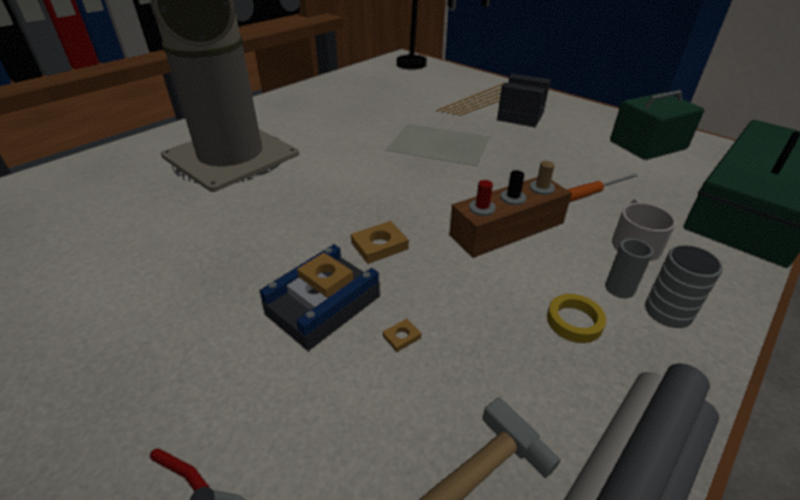

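Both pictures show the jig near top px (497,276 in the 1.25x view), with a brass plate over an aluminium one. The loose brass plates, a big one at (396,300) and a small one at (471,198), are decoys, as are the black (262,209) and wood (215,195) knobs. The targets are the brass plate in the jig and the red knob at (305,223). Next I move the wrist camera over the jig.

```bash
python3 -m jog '[[-0.574,0.522,0,-20,100],[-0.574,0.522,0,-20,100],[-0.574,0.522,0,-20,100],[-0.574,0.522,0,-20,100],[-0.574,0.522,0,-20,100],[-0.574,0.522,0,-20,100],[-0.574,0.522,0,-20,100],[-0.574,0.522,0,-20,100]]'; python3 -c "
from h import *
p=r.snapshot('wrist');print(np.array(p['tool_from_camera']).round(3),p['K'])"
```

```text
time: 1.3
tool_pos: [358.2, 190.2, 253.7]
tcp_rot: [179.9, -0.0, 89.6]
ft_force: [1.8, -0.3, 0.2]
finger_gap: 85.3
[[ 1.00000e+00  1.00000e-03  1.00000e-03  7.10000e-02]
 [-2.00000e-03  9.62000e-01  2.72000e-01 -6.92680e+01]
 [-0.00000e+00 -2.72000e-01  9.62000e-01 -1.20376e+02]
 [ 0.00000e+00  0.00000e+00  0.00000e+00  1.00000e+00]] [[325.90299336   0.         319.20546443]
 [  0.         325.90299336 194.57734651]
 [  0.           0.           1.        ]]
```

```bash
python3 -m jog '[[-0.347,0.142,0,0,100],[-0.347,0.142,0,0,100],[-0.347,0.142,0,0,100],[-0.347,0.142,0,0,100],[-0.347,0.142,0,0,100],[-0.347,0.142,0,0,100],[-0.347,0.142,0,0,100],[-0.347,0.142,0,0,100]]'; python3 -m jog '[[0,0,0,0,100],[0,0,0,0,100]]'; python3 -c "
from h import *
s=r.sense();p=r.snapshot('wrist');T=cam(p,s);save(p,'w1.png',k=1.25);look(p,T);print(s['tool_pos'],s['tcp_rot'])"
```

```text
time: 2.15
tool_pos: [499.5, -168.1, 255.4]
tcp_rot: [179.8, 0.3, 89.2]
ft_force: [-0.6, 0.6, -0.1]
finger_gap: 85.3
time: 2.35
tool_pos: [499.4, -168.7, 255.1]
tcp_rot: [179.9, 0.2, 89.1]
ft_force: [0.0, -0.3, -0.2]
finger_gap: 85.7
jig_bore 0.79 [331.1 169.1] [ 500.  -156.5   30. ]
lower_plate_hole 0.93 [320.8 172.8] [ 502.2 -167.7   38. ]
upper_plate_hole 0.97 [362.1 260.5] [ 596.6 -124.    54. ]
upper_plate_hole 0.64 [472.8 132.3] [460.6 -19.6  54. ]
red_pin_knob 0.69 [623.9 254.4] [573.6 119.3  92. ]
[ 499.44600655 -168.66306279  255.07770149] [179.86915941   0.2424521   89.07961104]
```

View pics/w1.png

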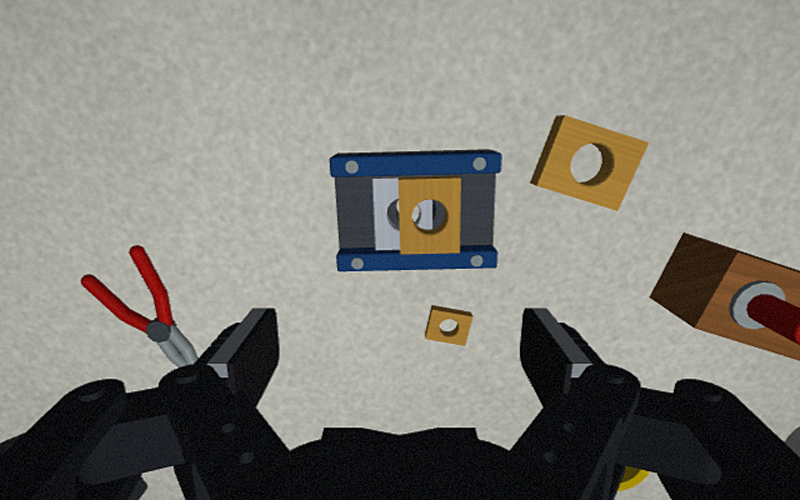

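The view shows the jig's rails with screws at (351,167), (479,163), (357,264) and (476,261). The brass plate spans x 399–461 and the aluminium plate shows from 374. I'll compute their world positions.

Run:
```python
from h import *
s=r.sense();p=r.snapshot('wrist');T=cam(p,s)
S=[ray(p,np.array(u)/1.25,50,T) for u in [(351,167),(479,163),(357,264),(476,261)]]
print(S,np.mean(S,0)); 
for a,b in((0,1),(2,3)): d=S[b]-S[a];print('jig yaw',np.degrees(np.arctan2(d[1],d[0])))
print('up hole',ray(p,np.array((430,216))/1.25,62,T))
for u in [(399,179),(459,178),(400,254),(461,252)]: print('up',ray(p,np.array(u)/1.25,62,T))
for u in [(373,179),(375,250)]: print('lo',ray(p,np.array(u)/1.25,46,T))
```

```text
[array([ 460. , -205.1,   50. ]), array([ 458. , -104.2,   50. ]), array([ 540.9, -203.5,   50. ]), array([ 539.2, -103.2,   50. ])] [ 499.525 -154.      50.   ]
jig yaw 91.13554563963832
jig yaw 90.97102193107914
up hole [ 497.6 -143.1   62. ]
up [ 468.4 -167.2   62. ]
up [ 468.1 -121.2   62. ]
up [ 528.6 -167.    62. ]
up [ 527.4 -117.9   62. ]
lo [ 470.1 -188.2   46. ]
lo [ 529.9 -188.2   46. ]
```

```bash
python3 -m jog '[[0.0147,0,0.05,-1.9,100],[0.0147,0,0.1,-1.9,100],[0.0147,0,0.14,-1.9,100],[0.0147,0,0.14,-1.9,100],[0.0147,0,0.14,-1.9,100]]'; python3 -c "
from h import *
print(r.nose_length)
s=r.sense();print(s['tool_pos'],s['tcp_rot']);p=r.snapshot('wrist');save(p,'w2.png',k=1.25);T=cam(p,s)
print(proj(p,(499.5,-154,50),T)*1.25)
for z in (15,22): 
  for x in(-42.5,42.5): print(z,x,proj(p,(x,11,z),np.array(p['tool_from_camera']))*1.25,proj(p,(x,-11,z),np.array(p['tool_from_camera']))*1.25)
"
```

```text
time: 3.15
tool_pos: [499.9, -152.4, 116.1]
tcp_rot: [179.9, 0.3, 91.2]
ft_force: [0.2, -0.8, 1.0]
finger_gap: 85.4
22.0
[ 499.86000864 -152.44362336  116.13895389] [179.87799193   0.25414893  91.21681422]
[395.875 274.875]
15 -42.5 [284.5   351.375] [279.875 296.75 ]
15 42.5 [512.125 351.625] [516.875 297.   ]
22 -42.5 [289.375 341.875] [285.125 289.25 ]
22 42.5 [507.375 342.125] [511.625 289.625]
```

View pics/w2.png

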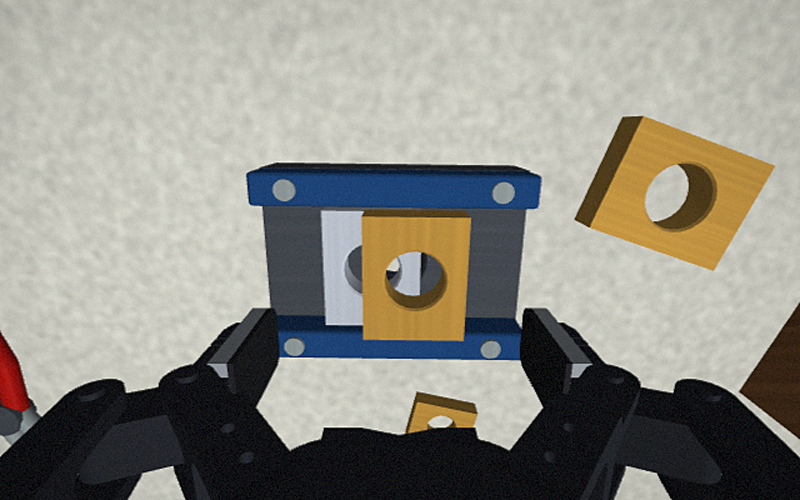

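The open fingertips appear at about (275,308) and (525,308), so roughly 9 mm ahead of the TCP, which means 22 mm applies when shut. The diagonals of the rail screws cross at (393,274), so the bore is near y = -155. I'll descend to TCP z ≈ 53.

```bash
python3 -m jog '[[-0.0025,-0.0005,0.025,0,100],[-0.0025,-0.0005,0.045,0,100],[-0.0025,-0.0005,0.06,0,100],[-0.0025,-0.0005,0.063,0,100],[-0.0025,-0.0005,0.063,0,100]]'
```

```text
time: 3.7
tool_pos: [501.9, -156.3, 56.1]
tcp_rot: [179.6, 0.4, 91.2]
ft_force: [0.6, -0.2, 0.3]
finger_gap: 85.4
```

```bash
python3 -m jog '[[0.001,-0.001,0.003,0,100],[0.001,-0.001,0.003,0,80],[0.001,-0.001,0.003,0,60],[0.001,-0.001,0.003,0,50],[0.001,-0.001,0.003,0,50],[0.001,-0.001,0.003,0,50]]' 40;  python3 -m jog '[[0,0,0,0,50],[0,0,0,0,50],[0,0,0,0,50],[0,0,0,0,50]]' 40
```

```text
time: 4.3
tool_pos: [502.3, -156.6, 54.9]
tcp_rot: [179.4, 0.5, 91.2]
ft_force: [-0.1, -4.0, 6.4]
finger_gap: 47.5
time: 4.7
tool_pos: [502.3, -156.5, 54.9]
tcp_rot: [179.5, 0.5, 91.2]
ft_force: [0.4, -1.1, 1.1]
finger_gap: 47.5
```

```bash
python3 -m jog '[[0.001,0,0,0,50],[0.001,0,0,0,50],[0.001,0,0,0,100],[0.001,0,0,0,100],[0.001,0,0,0,100],[0.001,0,-0.05,0,100],[0.001,0,-0.1,0,100],[0.001,0,-0.15,0,100]]';  python3 -m jog '[[0,0,-0.05,0,100],[0,0,-0.06,0,100],[0,0,-0.06,0,100]]'; python3 -c "
from h import *
s=r.sense();p=r.snapshot('wrist');T=cam(p,s);save(p,'w3.png',k=1.25);look(p,T);print(s['tool_pos'],s['tcp_rot'])"
```

```text
time: 5.5
tool_pos: [500.2, -153.9, 206.2]
tcp_rot: [179.5, 0.5, 91.2]
ft_force: [1.4, -0.1, 0.8]
finger_gap: 85.2
time: 5.8
tool_pos: [501.2, -154.0, 269.5]
tcp_rot: [179.2, 0.6, 91.2]
ft_force: [0.3, -0.8, -0.1]
finger_gap: 85.3
jig_bore 0.58 [317.9 159.5] [ 496.5 -157.7   30. ]
lower_plate_hole 0.66 [318.  164.5] [ 500.5 -157.4   38. ]
upper_plate_hole 0.91 [315.7 164.2] [ 497.  -159.7   54. ]
upper_plate_hole 0.8 [458.5 131.1] [459.6 -16.3  54. ]
upper_plate_hole 0.75 [344.9 254.8] [ 600.5 -124.5   54. ]
red_pin_knob 0.64 [593.3 254.5] [573.9 119.2  92. ]
[ 501.17876768 -153.96923014  269.45044659] [179.19529039   0.59609117  91.20906612]
```

View pics/w3.png

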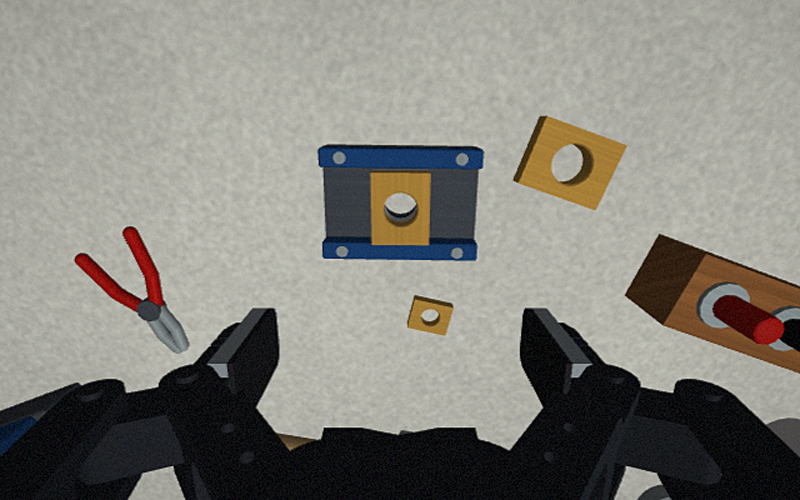

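The holes are lined up: the upper hole is at (401,208) and the screw diagonals cross at about (400,206). Next is the red knob, near (574,120), with the stand's yaw about 73°−90° = −17°.

```bash
python3 - <<'E'
from h import *
s=r.sense();p=r.snapshot('wrist');T=cam(p,s)
print('hole',ray(p,np.array((401,208))/1.25,62,T),[ray(p,np.array(u)/1.25,50,T) for u in [(339,158),(462,159),(342,252),(457,253)]])
p=r.snapshot('top');T=cam(p);print('tophole',[ (d['conf'],ray(p,d['uv'],54,T)) for d in r.pinpoint(p,'upper_plate_hole')])
E
python3 -m jog '[[0.272,0.08,0.02,108,100],[0.272,0.08,0.02,108,100],[0.272,0.08,0.02,108,100],[0.272,0.08,0.02,108,100],[0.272,0.08,0.02,108,100],[0.272,0.08,0.02,108,100],[0.272,0.08,0.02,108,100],[0.272,0.08,0.02,108,100]]'
```

```text
hole [ 491.7 -152.5   62. ] [array([ 454.5, -203.3,   50. ]), array([ 453. , -104.4,   50. ]), array([ 533.6, -202.1,   50. ]), array([ 532.1, -103.6,   50. ])]
tophole [(0.87, array([ 619.5, -118. ,   54. ])), (0.6, array([464.7,  -4.1,  54. ])), (0.46, array([ 503., -155.,   54.]))]
time: 7.0
tool_pos: [573.1, 122.9, 241.7]
tcp_rot: [179.5, -0.0, 26.9]
ft_force: [-0.5, -0.1, 0.0]
finger_gap: 85.5
```

```bash
python3 -m jog '[[0,0,0,43.5,100],[0,0,0,43.5,100],[0,0,0,43.5,100],[0,0,0,43.5,100],[0,0,0,43.5,100],[0,0,0,43.5,100],[0,0,0,43.5,100]]'
python3 - <<'E'
from h import *
s=r.sense();p=r.snapshot('wrist');T=cam(p,s);save(p,'w4.png',k=1.25);look(p,T,['red_pin_knob']);print(s['tool_pos'],s['tcp_rot'],s['joint_pos'])
E
```

```text
time: 7.7
tool_pos: [572.9, 122.9, 241.2]
tcp_rot: [179.6, -0.3, -16.4]
ft_force: [0.0, 0.3, 0.4]
finger_gap: 85.4
red_pin_knob 0.55 [322.1 185.6] [575.9 121.9  92. ]
[572.92055955 122.8848788  241.18863084] [179.64651737  -0.34733531 -16.37709324] [ 7.36509968  5.50536462 88.64827329 -0.46473638 85.67088585 23.77763573]
```

View pics/w4.png

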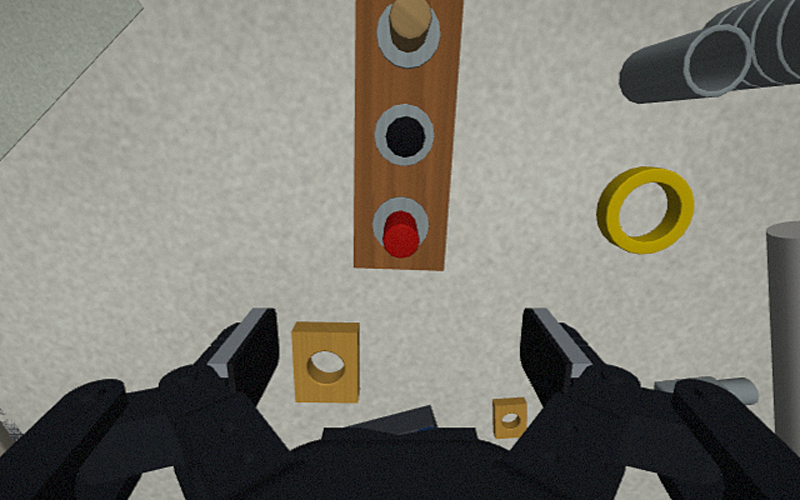

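The red knob's top is at (401,241) and its flange at (400,224). The stand's edges are almost vertical, so the yaw is right.

Run:
```python
from h import *
s=r.sense();p=r.snapshot('wrist');T=cam(p,s)
C=np.array(p['tool_from_camera'])
t=lambda u,z: ray(p,np.array(u)/1.25,z,C)
h=s['tool_pos'][2]
print('flange',ray(p,np.array((400.5,224))/1.25,70,T),t((400.5,224),h-70)); print('top',ray(p,np.array((401,241))/1.25,114,T),t((401,241),h-114))
p=r.snapshot('wrist');print([t(np.array(d['uv'])*1.25,h-92) for d in r.pinpoint(p,'red_pin_knob')])
```

```text
flange [574.9 122.5  70. ] [  0.9  -1.2 171.4]
top [574.6 122.1 114. ] [  1.   -0.4 127.4]
[array([  0. ,   0.2, 149.4])]
```

```bash
python3 -m jog '[[0.0009,0,0.045,-0.5,100],[0.0009,-0.0005,0.09,-0.5,100],[0.0009,-0.0005,0.12,-0.5,100],[0.0009,-0.0005,0.138,-0.5,100],[0.0009,-0.0005,0.143,-0.5,100],[0.0009,-0.0005,0.143,-0.5,100],[0.0009,-0.0005,0.143,-0.5,100]]'
```

```text
time: 8.65
tool_pos: [575.8, 122.2, 100.2]
tcp_rot: [179.7, -0.5, -16.0]
ft_force: [0.8, -0.1, -0.4]
finger_gap: 85.0
```

```bash
python3 -m jog '[[0,0,0.002,0,60],[0,0,0.002,0,30],[0,0,0.002,0,10],[0,0,0.002,0,10],[0,0,0.002,0,10],[0,0,0.002,0,10],[0,0,0.002,0,10],[0,0,0.002,0,10]]' 60
```

```text
time: 9.45
tool_pos: [576.1, 122.3, 98.8]
tcp_rot: [179.7, -0.5, -16.0]
ft_force: [-1.7, -0.3, 6.0]
finger_gap: 22.6
```

```bash
python3 -m jog '[[0,0,-0.02,0,10],[0,0,-0.06,0,10],[0,0,-0.1,0,10],[0,0,-0.14,0,10],[0,0,-0.15,0,10],[0,0,-0.15,0,10],[0,0,-0.15,0,10]]'
python3 - <<'E'
from h import *
s=r.sense();print(s['tool_pos'],s['tcp_rot'],s['ft_force'],s['finger_gap'])
p=r.snapshot('wrist');save(p,'w5.png');print(r.pinpoint(p,'red_pin_knob'))
E
```

```text
time: 10.15
tool_pos: [574.2, 123.2, 246.8]
tcp_rot: [179.7, -0.4, -16.0]
ft_force: [-0.9, -0.1, -1.2]
finger_gap: 22.5
[574.19751251 123.19139331 246.82305315] [179.66787803  -0.40266421 -15.97634847] [-0.87469869 -0.10430386 -1.24800717] 22.5119813375849
[{'uv': [317.3, 269.0], 'conf': 0.65}]
```

View pics/w5.png

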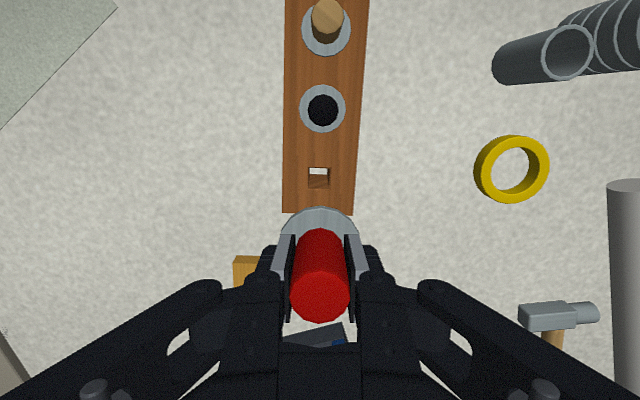

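The pin is held upright between the fingers, and its hole in the stand is empty. Now over the jig.

```bash
python3 -m jog '[[0.0041,0.03,0,0,10],[0.0041,0.07,0,0,10],[0.0041,0.115,0,0,10],[0.0041,0.16,0,0,10],[0.0041,0.205,0,0,10],[0.0041,0.245,0,0,10],[0.0041,0.275,0,0,10],[0.0041,0.287,0,0,10]]'; python3 -m jog '[[0,0,0,0,10],[0,0,0,0,10],[0,0,0,0,10]]'
python3 - <<'E'
from h import *
s=r.sense();print(s['tool_pos'],s['tcp_rot'],s['finger_gap'])
p=r.snapshot('wrist');save(p,'w6.png',(160,40,480,280),2.5);look(p,cam(p,s))
E
```

```text
time: 11.05
tool_pos: [496.9, -156.1, 245.7]
tcp_rot: [179.6, -0.1, -16.1]
ft_force: [-0.2, 0.4, -0.8]
finger_gap: 22.9
time: 11.35
tool_pos: [497.0, -154.8, 245.0]
tcp_rot: [179.6, -0.0, -16.1]
ft_force: [0.8, 0.1, -1.0]
finger_gap: 22.3
[ 496.95911069 -154.82804093  244.97841224] [ 1.79638551e+02 -4.17385499e-02 -1.60662143e+01] 22.288863996884796
jig_bore 0.83 [320.8 168.7] [ 498.8 -154.3   30. ]
lower_plate_hole 0.7 [318.2 171.3] [ 495.9 -154.5   38. ]
lower_plate_hole 0.38 [321.  167.8] [ 499.6 -151.8   38. ]
upper_plate_hole 0.97 [426.3 103.5] [ 609.9 -117.6   54. ]
upper_plate_hole 0.8 [320.8 173.1] [ 498.8 -153.7   54. ]
upper_plate_hole 0.65 [247.   30.8] [471.8 -14.9  54. ]
red_pin_knob 0.85 [316.7 268.6] [ 472.3 -232.1   92. ]
```

View pics/w6.png

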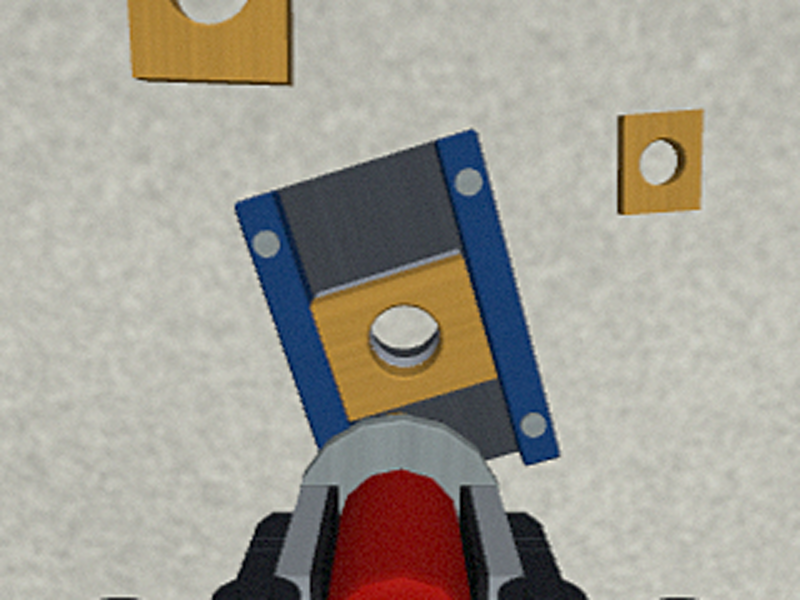

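The hole is at crop (404,340), i.e. pixel (321.6,176). The flange is centred at crop column 399. Computing the remaining offset in the tool frame.

Run:
```python
from h import *
s=r.sense();p=r.snapshot('wrist');C=np.array(p['tool_from_camera']);h=s['tool_pos'][2]
print(s['tool_pos'],ray(p,(321.6,176),h-62,C),ray(p,(321.6,176),62,cam(p,s)))
print(proj(p,(0,-21,29),C),proj(p,(0,-12,-17),C))
```

```text
[ 497.15819697 -155.3634921   245.76671862] [  2.   -1.5 183.8] [ 499.6 -155.8   62. ]
[319.9 205.9] [320.1 270. ]
```

```bash
python3 -m jog '[[0.0022,-0.0008,0.02,0,10],[0.0022,-0.0008,0.05,0,10],[0.0022,-0.0008,0.08,0,10],[0.0022,-0.0008,0.1,0,10],[0.0022,-0.0008,0.12,0,10],[0.0022,-0.0008,0.135,0,10],[0.0022,-0.0008,0.14,0,10],[0.0022,-0.0008,0.14,0,10]]'
```

```text
time: 12.45
tool_pos: [499.1, -156.1, 105.3]
tcp_rot: [179.6, -0.1, -16.1]
ft_force: [-0.1, -1.4, -0.8]
finger_gap: 22.8
```

Tip is already inside both plates with no contact force. Lowering the last part in small steps.

```bash
python3 -m jog '[[0,0,0.003,0,10],[0,0,0.006,0,10],[0,0,0.007,0,10],[0,0,0.007,0,10]]'; python3 -m jog '[[0,0,0.001,0,10],[0,0,0.002,0,10],[0,0,0.002,0,10]]'
```

```text
time: 12.85
tool_pos: [499.3, -156.3, 98.5]
tcp_rot: [179.6, -0.1, -16.1]
ft_force: [0.0, -0.3, -1.5]
finger_gap: 23.0
time: 13.15
tool_pos: [499.2, -156.3, 96.4]
tcp_rot: [179.6, -0.1, -16.1]
ft_force: [-0.1, 0.3, -1.2]
finger_gap: 22.7
```

```bash
python3 -m jog '[[0,0,0.001,0,10],[0,0,0.0015,0,10],[0,0,0.0015,0,10]]'; python3 -m jog '[[0,0,0.001,0,10],[0,0,0.001,0,10],[0,0,0.001,0,10]]'
```

```text
time: 13.45
tool_pos: [499.4, -156.4, 95.7]
tcp_rot: [179.6, -0.1, -16.1]
ft_force: [-3.3, 0.8, 6.5]
finger_gap: 22.9
time: 13.75
tool_pos: [499.7, -156.5, 95.7]
tcp_rot: [179.6, -0.1, -16.1]
ft_force: [-3.7, 2.1, 7.5]
finger_gap: 22.8
```

Contact at z = 95.7, where it should be. I'll open, then back off straight up.

```bash
python3 -m jog '[[0,0,0,0,30],[0,0,0,0,60],[0,0,0,0,100],[0,0,0,0,100],[0,0,0,0,100],[0,0,0,0,100]]'; python3 -m jog '[[0,0,-0.03,0,100],[0,0,-0.07,0,100],[0,0,-0.11,0,100],[0,0,-0.15,0,100],[0,0,-0.16,0,100],[0,0,-0.16,0,100]]'
python3 - <<'E'
from h import *
s=r.sense();print(s['tool_pos'],s['tcp_rot'],s['finger_gap'])
p=r.snapshot('wrist');C=np.array(p['tool_from_camera']);T=cam(p,s);save(p,'w7.png',(160,40,480,280),2.5);Z.update(red_pin_knob=89);look(p,T,['red_pin_knob','upper_plate_hole'])
q=r.snapshot('scene');save(q,'s7.png',(180,130,380,280),4);look(q,cam(q),['red_pin_knob'])
E
```

```text
time: 14.35
tool_pos: [499.7, -156.5, 95.6]
tcp_rot: [179.6, -0.1, -16.1]
ft_force: [0.1, -0.2, -0.1]
finger_gap: 85.5
time: 14.95
tool_pos: [500.9, -155.9, 258.2]
tcp_rot: [179.6, -0.4, -16.1]
ft_force: [-0.3, 0.2, -0.3]
finger_gap: 85.9
[ 500.91040101 -155.86993458  258.16680357] [179.56818935  -0.39633308 -16.07392091] 85.92551644590701
red_pin_knob 0.73 [316.4 183.5] [ 498.4 -158.8   89. ]
upper_plate_hole 0.82 [415.7 105.1] [ 609.1 -119.2   54. ]
upper_plate_hole 0.56 [243.1  34. ] [470.9 -15.1  54. ]
red_pin_knob 0.84 [253.9 208.2] [ 503.5 -159.3   89. ]
```

View pics/w7.png

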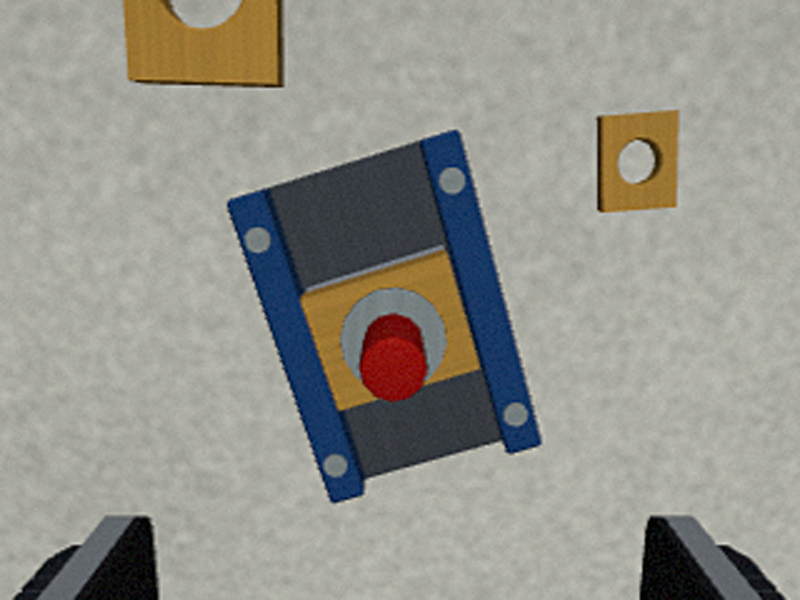

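View pics/s7.png

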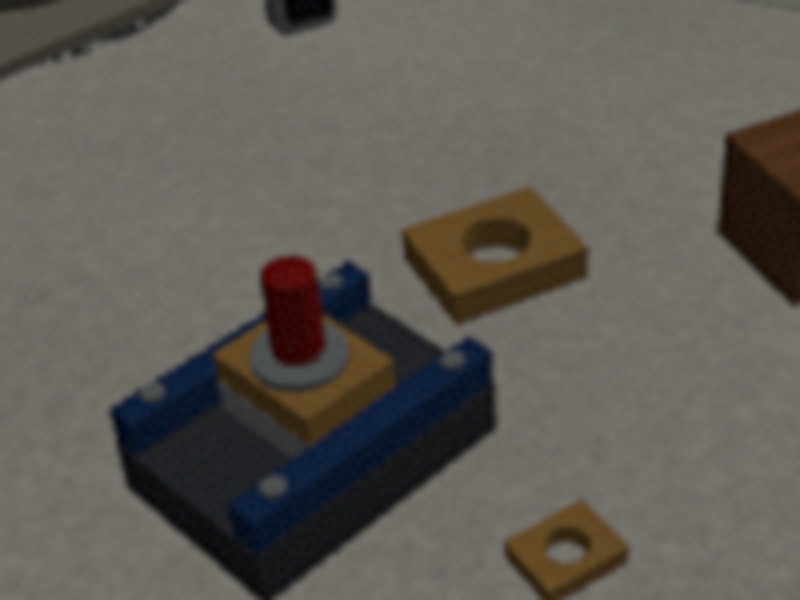

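The flange (crop 393,338) lies flat and is centred on the aligned stack, the pin is upright and the gripper is clear. Handing in.

```bash
python3 -c "
from bench import r
print(r.hand_in())"
```

```text
the job is handed in; nothing more can be done
None
```

The job is handed in: the two plates are lined up over the jig bore and pinned, with the red pin's flange on the upper plate. The clock stood at about 15 s, and no verdict was given.

- **Lining up:** I squeezed both plates together along y; the fingers stopped at 47.5 mm. The picture afterwards showed the upper hole over the middle of the jig.
- **Pinning:** I took the red pin from the stand and lowered it through both plates. It met the upper plate at TCP z = 95.7 mm, where I expected 95.8, with about 7 N. I then opened the gripper and rose about 160 mm clear.
- **Last checks:** The wrist and scene pictures show the pin upright, its flange flat and centred on the stack, and the plates flat. The wrist force reads zero. The red knob came out at (498, −159) in the wrist picture and (504, −159) in the scene picture. I placed the bore at about (499.5, −155), so the knob is within about 6 mm of it.
- **Disagreements:** The two cameras differ by about 5 mm in x. One wrist measurement also put the jig about 6 mm lower in x than the others, probably from an error in the measured tool tilt. Both are within the allowed 12–16 mm.

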